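# Switch over the mug warmers

## Task

The wrong mug warmer is on. First push the toggle lever of the empty warmer over to off (away from its plate), then push the lever of the warmer with the mug on it over to on (towards the plate), each until it snaps across. Push gently with a fingertip, without gripping the levers, and leave the mug and everything else standing where it is.

Things in the scene. Friction and masses are not known exactly. Their poses are not given: they have to be found in the camera images.
- warmer_empty: White oblong mug warmer, 240 mm long (x) by 160 mm wide (y), flat top 45 mm above the table, fixed to it. Origin at the middle of its underside, z up; x runs from its lever end (nearer the robot) to its plate end. The round dark plate, 114 mm across, 2 mm proud, is centred at x = +35 mm. This is the one with nothing on its plate; its lever starts on.
- warmer_mug: White oblong mug warmer, 240 mm long (x) by 160 mm wide (y), flat top 45 mm above the table, fixed to it. Origin at the middle of its underside, z up; x runs from its lever end (nearer the robot) to its plate end. The round dark plate, 114 mm across, 2 mm proud, is centred at x = +35 mm. It looks the same, but the mug stands on its plate; its lever starts off. Which of the two is on the left varies.
- lever_empty (a joint): Toggle lever of the empty warmer, rad. 0 = off: leans 0.45 rad from upright to the warmer's -x (away from the plate); 0.9 = on: leans 0.45 rad to +x (towards the plate). Starts on. An over-centre mechanism makes it snap to the end it was pushed towards once past the middle (0.45), and keeps it there. Flipping takes about 3 N at the tip at first, falling to nothing at the middle.
- lever_empty_tip (a point): Centre of the end of the lever on the empty warmer; moves with it; 97 mm above the table at either end of the swing. The lever is a steel stem with a black paddle, 26 mm wide across the warmer (y), 9 mm thick, ending 54 mm from the pivot.
- lever_empty_pivot (a point): Middle of that lever's pivot, 48 mm above the table, fixed to the warmer at x = -80 mm, y = 0; axes are the warmer's: x towards the plate, y along the pivot, z up. The lever swings in the x-z plane between two steel cheeks that rise 8 mm above the pivot, 16 to 22 mm to either side of it.
- lever_mug (a joint): Toggle lever of the warmer with the mug, rad. 0 = off: leans 0.45 rad from upright to the warmer's -x (away from the plate); 0.9 = on: leans 0.45 rad to +x (towards the plate). Starts off. An over-centre mechanism makes it snap to the end it was pushed towards once past the middle (0.45), and keeps it there. Flipping takes about 3 N at the tip at first, falling to nothing at the middle.
- lever_mug_tip (a point): Centre of the end of the lever on the warmer with the mug; moves with it; 97 mm above the table at either end of the swing. The lever is a steel stem with a black paddle, 26 mm wide across the warmer (y), 9 mm thick, ending 54 mm from the pivot.
- lever_mug_pivot (a point): Middle of that lever's pivot, 48 mm above the table, fixed to the warmer at x = -80 mm, y = 0; axes are the warmer's: x towards the plate, y along the pivot, z up. The lever swings in the x-z plane between two steel cheeks that rise 8 mm above the pivot, 16 to 22 mm to either side of it.
- mug: Dark enamelled steel mug, loose, 84 mm across, 80 mm high, with a handle, upright near the middle of its warmer's plate, so its rim is about 127 mm above the table. Origin on its underside, 12 mm from the axis of its round wall (which lies at y = +12 mm); the handle points to its -y and ends 56 mm from the origin. Its wall is at least 55 mm from the lever's pivot.
- teaspoon: Teaspoon, 138 x 27 x 13 mm, lying on the table between the robot and the warmers. Bystander. Origin under its middle.
- spice_jar: Spice jar with a red cap, 45 mm across, 106 mm high, standing between the far ends of the two warmers. Bystander. Origin at the middle of its underside.
- herb_jar: Spice jar with a white cap and green label, 47 mm across, 98 mm high, standing to the left of the warmers. Bystander. Origin at the middle of its underside.
- cutter: Star-shaped metal biscuit cutter, 61 x 58 x 24 mm, lying to the right of the warmers. Bystander. Origin at the middle of its underside.
- warmer_mug_plate (a point): Centre of the top of the plate under the mug, 47 mm above the table.
There are look-alikes about, which are no part of the job. Several things have the shape of the mug; the one meant has the colours described above.

How it is judged:
By the outcome, as a careful person would: the job done as asked, in the order asked, and still so for the second after the job is handed in, with the robot touching nothing.
It also fails if it takes over 51 s, if anything falls off the work surface, if the arm or the gripper's body presses on something with over 40 N, if the wrist force passes 120 N, or if a joint passes its speed limit or range.

## Robot

A 6-joint arm with a two-finger parallel gripper is mounted at the origin on a cart in front of the work surface, level with it; the furniture and walls round the work are solid. World frame = base frame: x ahead of the robot, y to its left, z up, the work surface at z = 0. Lengths are in m, angles in rad, forces in N, time in s.
With the tool pointing down it reaches from about 0.35 to 0.775 m from the base axis. Payload 5.5 kg.
Tool frame: the origin (TCP) lies on the centre line of the jaws, within the pads' length; the fingertips stand 8 mm ahead of it and the grasp point (between the pads) lies 11 mm behind it; z points along the fingers, y is the direction in which the jaws open and shut (so a half turn about z gives the same grasp; the last joint's range is limited). The gripper opens to 85 mm and grips with 20 to 120 N. Pads are 22 mm wide; open, the fingers measure 114 mm over their backs; the gripper's body (76 mm by 85 mm) begins 54 mm behind the grasp point. The pads swing forward as they close: fully open they stand 13 mm farther back than shut.
Start: joints at [-1.434, 0.313, 0.046, 1.304, 0, 1.431], TCP at [0.157, -0.553, 0.239] pointing down, gripper open.
Joint ranges: [-2.76, 2.76], [-0.86, 1.69], [-1.03, 1.26], [-2.2, 2.34], [-1.47, 1.5], [-3.14, 3.14]. Speed limits (rad/s): [2.57, 2.57, 3.14, 3.14, 3.14, 3.14].

## Interface

Orientations are given as a unit quaternion [w, x, y, z].
In Python, from workcell import env gives the robot as it stands. The module is installed in compiled form; this text tells all that it offers.
- The arm moves only by the tool play_rows, never from a script. Its argument "steps" is a list of rows, each an object with "claw": the closure in counts, from 0 (fully open) to 255 (shut); "dp": the shift along the tool's x, y, z in m, a list of three; "angular": the turn, a rotation vector about the tool's x, y, z in degrees, a list of three. In form: [{"claw": claw, "dp": [dx, dy, dz], "angular": [wx, wy, wz]}, ...]. A call has exactly 8 rows; each row shifts and turns the commanded pose from where the row before left it, along the tool's axes as they then stand; what a row does not reach is not made up. A row lasts 1/12 s, in which the tool goes at most 41.7 mm and 7.16 degrees, less where a joint would pass 70% of its speed; a pose out of reach is approached as far as the arm can. A call is refused whole if a number of a shift passes 0.0417 or a number of a turn 7.16, either way. A call with a gripper value outside its range is refused whole. The fingers move at their own pace and stop on an object; "force" is the grip in N (left out, the last holds). Time passes only in rows, so rows that do not move let the fingers close, or fill a call up. It gives the time, the measured TCP pose, the force and the opening at its end, in the units of the state.
- env.get_state(): the state, without advancing time (a new reading comes with each control period).
- env.read_camera(name): name is "scene" or "top" or "wrist"; returns (picture, depth): 384x512x3 uint8, red, green, blue; 384x512 float32, m along the optical axis (not along the pixel's ray), 0 where there is no reading.
- env.calibration(name): a dict with "fx", "fy", "cx", "cy" (pixels), "world_from_camera" (4x4, takes a point from camera to world coordinates); the wrist camera has in their place "hand_eye" (4x4, takes a point from camera to tool coordinates, whose origin is the TCP and whose axes are the flange's). Camera axes: x right, y down, z forward; pixel columns grow to the right and rows downward; lengths in m; the calibration is good to about 2 mm. A picture is of the moment at which its call begins: read the wrist's pose just before it. calibration takes no time and is no camera call.
- env.hand_in(): hands the job in, once; it reports no verdict.
The state is a dict: "clock": time; "joint_pos": joint angles; "qvel": joint speeds; "tau": joint torques, N m; "tcp_pos": TCP position; "orientation": TCP orientation; "wrist_force": force on the tool from outside, world axes, zero at the start; "ft_torque": the same for the moment, N m; "finger_gap": finger opening in m.
Only numpy, scipy, OpenCV 4.12 (cv2) and the standard library are available. Lean on these libraries where they do the work, as an engineer would, in place of code of your own. Each camera call takes 0.05 s, during which the arm holds its last target. There are 200 camera calls.

## Working session

There is one attempt and no reset: what is moved stays moved. The work goes in short steps, Python scripts to look and compute and a tool call to move; the robot and the scene stay as the last step left them, time stands still between calls to the robot, and variables do not carry over. Pictures are saved under pics/ and viewed, about 8 in all and at most 12, crops included, and the job is handed in when it is done.

Besides the shell and the picture viewer there is one more tool, called after ">>>" as name(argument=value, ...), one argument or row to a line, values as JSON. play_rows: Moves the arm, as the interface text tells. Its arguments: {"type":"object","properties":{"steps":{"type":"array","items":{"type":"object","properties":{"claw":{"type":"number"},"dp":{"type":"array","items":{"type":"number"}},"angular":{"type":"array","items":{"type":"number"}}}}},"force":{"type":"number"}},"required":["steps"]}

```bash
mkdir -p pics; cat > h.py <<'E'
import numpy as np, cv2
from workcell import env
def pts(name,d,c):
    v,u=np.mgrid[0:384,0:512]
    P=np.stack([(u-c['cx'])/c['fx']*d,(v-c['cy'])/c['fy']*d,d,np.ones_like(d)],-1)
    return P@np.array(c['world_from_camera']).T
E
python3 - <<'E'
from h import *
s=env.get_state(); print({k:np.round(v,3) for k,v in s.items()})
for n in('scene','top'):
    im,d=env.read_camera(n); c=env.calibration(n)
    np.savez(f'{n}.npz',im=im,d=d); cv2.imwrite(f'pics/{n}.png',cv2.resize(im[:,:,::-1],(800,600)))
    print(n,c)
E
```

```text
{'clock': np.float64(0.0), 'joint_pos': array([-1.434,  0.314,  0.045,  1.304, -0.   ,  1.431]), 'qvel': array([ 0.   , -0.002, -0.001,  0.   , -0.001,  0.001]), 'tau': array([-0.0000e+00, -4.8062e+01,  2.9854e+01,  1.9000e-02, -0.0000e+00,
       -0.0000e+00]), 'tcp_pos': array([ 0.157, -0.553,  0.238]), 'orientation': array([-0.001,  0.99 ,  0.138, -0.   ]), 'wrist_force': array([-0.078, -0.178,  0.13 ]), 'ft_torque': array([ 0.012, -0.021, -0.036]), 'finger_gap': np.float64(0.085)}
scene {'fx': 452.6360886272052, 'fy': 452.6360886272052, 'cx': 258.80556022686164, 'cy': 181.74867628503435, 'world_from_camera': array([[ 0.64161269, -0.37160014,  0.6710041 , -0.34130819],
       [-0.76702511, -0.31354519,  0.55978736, -0.84577874],
       [ 0.00237304, -0.87384367, -0.48620121,  0.77589359],
       [ 0.        ,  0.        ,  0.        ,  1.        ]])}
top {'fx': 493.1375214560912, 'fy': 493.1375214560912, 'cx': 258.752850150367, 'cy': 193.1004405108812, 'world_from_camera': array([[-0.01404956, -0.90431022,  0.42664463, -0.22704565],
       [-0.9998918 ,  0.01456614, -0.00205259, -0.04580291],
       [-0.00435839, -0.4266273 , -0.90441702,  1.81385861],
       [ 0.        ,  0.        ,  0.        ,  1.        ]])}
```

View pics/scene.png

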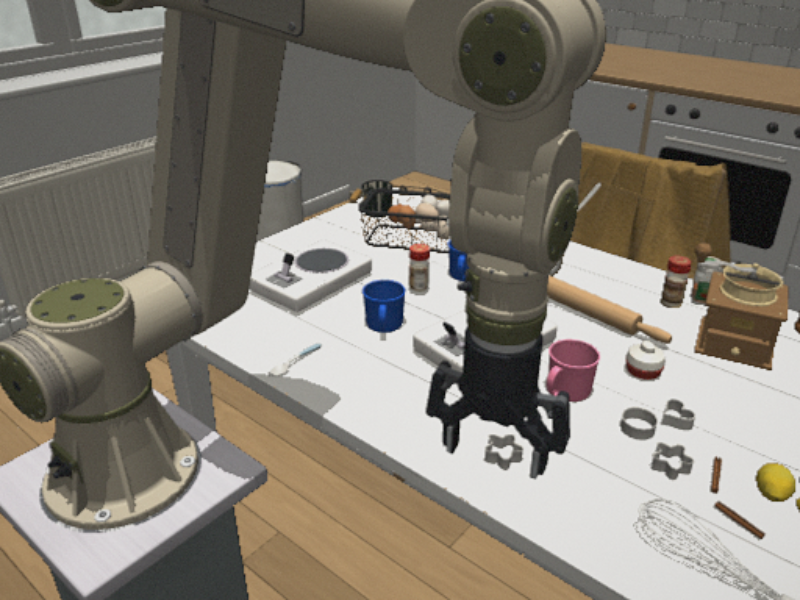

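View pics/top.png

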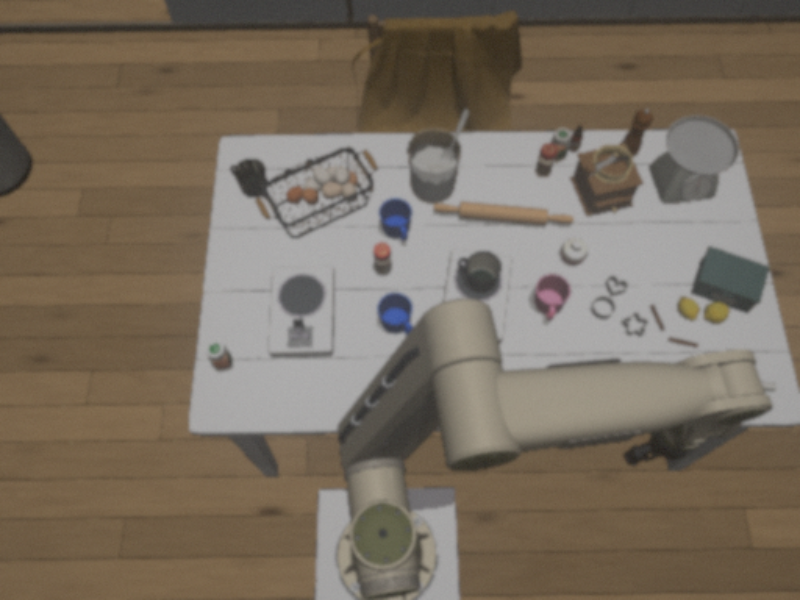

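The top view shows the empty warmer on the left, with its plate at (302,293) and lever at (299,328). The dark mug is on the right warmer at (483,270), and the arm hides that warmer's lever there. In the scene view the levers are at (287,265) for the empty warmer and (450,330) for the mug warmer. Look-alike mugs are blue at (395,312) and (395,215), and pink at (552,292). The blue mug stands between the two levers, so the path has to clear it.

```bash
python3 - <<'E'
from h import *
for n in('top','scene'):
    z=np.load(n+'.npz'); im,d=z['im'],z['d']; c=env.calibration(n); P=pts(n,d,c)
    X,Y,Z=P[...,0],P[...,1],P[...,2]
    ok=(d>0)&(X>.2)&(X<1)&(abs(Y)<.6)
    m=(ok&(Z>.036)&(Z<.052)).astype(np.uint8)
    k,l,st,_=cv2.connectedComponentsWithStats(m)
    for i in range(1,k):
        if st[i,4]>250:
            q=P[l==i][:,:2]; r=cv2.minAreaRect((q*1000).astype(np.float32)); print(n,'top',st[i],'z',np.median(Z[l==i]).round(4),np.round(r[0]),np.round(r[1]),round(r[2],1))
    hsv=cv2.cvtColor(im,cv2.COLOR_RGB2HSV)
    for lo,hi in((.06,.115),):
        m=(ok&(Z>lo)&(Z<.3)).astype(np.uint8); k,l,st,_=cv2.connectedComponentsWithStats(m)
        for i in range(1,k):
            if st[i,4]>8:
                q=P[l==i]; print(n,'tall',st[i],'max z',np.percentile(q[:,2],95).round(3),'mean',q[:,:3].mean(0).round(3),'min',q[:,:3].min(0).round(3),'max',q[:,:3].max(0).round(3), 'col',im[l==i].mean(0).astype(int))
im=np.load('scene.npz')['im'][:,:,::-1]
cv2.imwrite('pics/crop.png',np.hstack([cv2.resize(im[140:200,150:240],None,fx=4,fy=4,interpolation=2),cv2.resize(im[190:250,255:345],None,fx=4,fy=4,interpolation=2)]))
E
```

```text
top top [294 130  57  14 368] z 0.0423 [ 873. -318.] [235.  46.] 83.2
top top [284 160  43  58 775] z 0.0436 [ 632. -232.] [159. 239.] 80.3
top top [ 171  171   43   57 1929] z 0.0443 [592. 214.] [247. 161.] 0.3
top tall [260  93  35  33 589] max z 0.17 mean [ 0.943 -0.13   0.117] min [ 0.909 -0.2    0.06 ] max [ 1.    -0.061  0.181] col [111 110 107]
top tall [369  94  26  36 585] max z 0.207 mean [ 0.931 -0.56   0.124] min [ 0.876 -0.6    0.06 ] max [ 1.    -0.503  0.223] col [98 86 73]
top tall [ 149  102   93   45 1339] max z 0.112 mean [0.924 0.188 0.091] min [0.803 0.019 0.06 ] max [1.    0.41  0.123] col [120 111 104]
top tall [242 127  22  25 136] max z 0.085 mean [ 0.85  -0.031  0.073] min [ 0.786 -0.071  0.061] max [0.898 0.016 0.088] col [ 77  84 110]
top tall [239 156  11  15 144] max z 0.111 mean [0.718 0.007 0.095] min [ 0.7   -0.013  0.061] max [0.747 0.028 0.12 ] col [135 101  93]
top tall [293 161  28  27 389] max z 0.127 mean [ 0.67  -0.242  0.096] min [ 0.618 -0.289  0.06 ] max [ 0.711 -0.186  0.132] col [81 80 77]
top tall [343 176  22  27 141] max z 0.082 mean [ 
[... 1558 characters left out ...]
tall [180 162   8  13  73] max z 0.097 mean [0.529 0.209 0.081] min [0.516 0.198 0.061] max [0.54  0.226 0.099] col [86 84 85]
scene tall [231 179  28  23 332] max z 0.081 mean [ 0.572 -0.028  0.071] min [ 0.521 -0.069  0.06 ] max [0.621 0.02  0.083] col [ 39  65 117]
scene tall [283 206  10  12  64] max z 0.098 mean [ 0.536 -0.22   0.083] min [ 0.528 -0.229  0.061] max [ 0.55  -0.205  0.101] col [67 66 67]
scene tall [351 217  33  25 454] max z 0.081 mean [ 0.618 -0.423  0.072] min [ 0.555 -0.467  0.06 ] max [ 0.666 -0.38   0.084] col [140  87 101]
scene tall [410 218   9   6  22] max z 0.063 mean [ 0.757 -0.501  0.061] min [ 0.745 -0.512  0.06 ] max [ 0.77  -0.489  0.063] col [220 219 210]
```

View pics/crop.png

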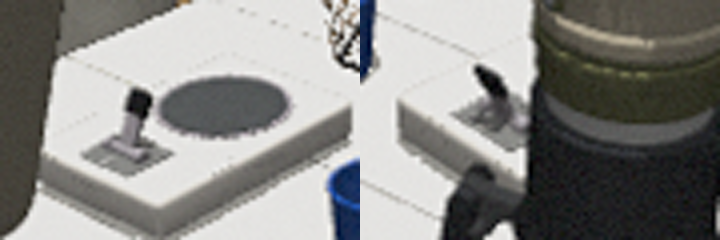

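Both levers match their descriptions: the empty warmer's leans to the plate and the mug warmer's leans away.

| Warmer | Pivot (m) | Yaw | Lever tip (m) |
|---|---|---|---|
| Empty | (0.513, 0.213) | ~0.5° | (0.537, 0.213), z 0.097–0.099 in both views |
| Mug | (0.553, -0.219) | about -9.7° | (0.530, -0.215) |

I'll turn the tool half round, which the last joint's range needs, and close the claw.

>>> play_rows(
  steps=[
    {"claw": 255,"dp": [0,0,0],"angular": [0,0,-7]},
    {"claw": 255,"dp": [0,0,0],"angular": [0,0,-7]},
    {"claw": 255,"dp": [0,0,0],"angular": [0,0,-7]},
    {"claw": 255,"dp": [0,0,0],"angular": [0,0,-7]},
    {"claw": 255,"dp": [0,0,0],"angular": [0,0,-7]},
    {"claw": 255,"dp": [0,0,0],"angular": [0,0,-7]},
    {"claw": 255,"dp": [0,0,0],"angular": [0,0,-7]},
    {"claw": 255,"dp": [0,0,0],"angular": [0,0,-7]},
  ],
  force=20,
)

```text
clock: 0.77
tcp_pos: [0.1571, -0.5528, 0.2388]
orientation: [-0.0, 0.808, 0.589, 0.0]
wrist_force: [0.0, -0.3, -1.2]
finger_gap: 0.0003
```

>>> play_rows(
  steps=[
    {"claw": 255,"dp": [0,0,0],"angular": [0,0,-7]},
    {"claw": 255,"dp": [0,0,0],"angular": [0,0,-7]},
    {"claw": 255,"dp": [0,0,0],"angular": [0,0,-7]},
    {"claw": 255,"dp": [0,0,0],"angular": [0,0,-7]},
    {"claw": 255,"dp": [0,0,0],"angular": [0,0,-7]},
    {"claw": 255,"dp": [0,0,0],"angular": [0,0,-7]},
    {"claw": 255,"dp": [0,0,0],"angular": [0,0,-7]},
    {"claw": 255,"dp": [0,0,0],"angular": [0,0,-7]},
  ],
)

```text
clock: 1.43
tcp_pos: [0.1571, -0.5528, 0.2388]
orientation: [-0.0, 0.437, 0.9, 0.0]
wrist_force: [0.5, 1.5, -0.4]
finger_gap: -0.0002
```

>>> play_rows(
  steps=[
    {"claw": 255,"dp": [0,0,0],"angular": [0,0,-6.5]},
    {"claw": 255,"dp": [0,0,0],"angular": [0,0,-6.5]},
    {"claw": 255,"dp": [0,0,0],"angular": [0,0,-6.5]},
    {"claw": 255,"dp": [0,0,0],"angular": [0,0,-6.5]},
    {"claw": 255,"dp": [0,0,0],"angular": [0,0,-6.5]},
    {"claw": 255,"dp": [0,0,0],"angular": [0,0,-6.5]},
    {"claw": 255,"dp": [0,0,0],"angular": [0,0,-6.5]},
    {"claw": 255,"dp": [0,0,0],"angular": [0,0,-6.5]},
  ],
)

```text
clock: 2.1
tcp_pos: [0.1571, -0.5528, 0.2388]
orientation: [-0.0, -0.002, 1.0, 0.001]
wrist_force: [0.4, 0.2, -0.7]
finger_gap: 0.0001
```

>>> play_rows(
  steps=[
    {"claw": 255,"dp": [-0.0176,0.0319,0],"angular": [0,0,0]},
    {"claw": 255,"dp": [-0.0176,0.0319,0],"angular": [0,0,0]},
    {"claw": 255,"dp": [-0.0176,0.0319,0],"angular": [0,0,0]},
    {"claw": 255,"dp": [-0.0176,0.0319,0],"angular": [0,0,0]},
    {"claw": 255,"dp": [-0.0176,0.0319,0],"angular": [0,0,0]},
    {"claw": 255,"dp": [-0.0176,0.0319,0],"angular": [0,0,0]},
    {"claw": 255,"dp": [-0.0176,0.0319,0],"angular": [0,0,0]},
    {"claw": 255,"dp": [-0.0176,0.0319,0],"angular": [0,0,0]},
  ],
)

```text
clock: 2.77
tcp_pos: [0.2988, -0.2965, 0.239]
orientation: [-0.0, 0.001, 1.0, 0.0]
wrist_force: [0.5, -0.2, 0.2]
finger_gap: 0.0003
```

>>> play_rows(
  steps=[
    {"claw": 255,"dp": [-0.0176,0.0319,0],"angular": [0,0,0]},
    {"claw": 255,"dp": [-0.0176,0.0319,0],"angular": [0,0,0]},
    {"claw": 255,"dp": [-0.0176,0.0319,0],"angular": [0,0,0]},
    {"claw": 255,"dp": [-0.0176,0.0319,0],"angular": [0,0,0]},
    {"claw": 255,"dp": [-0.0176,0.0319,0],"angular": [0,0,0]},
    {"claw": 255,"dp": [-0.0176,0.0319,0],"angular": [0,0,0]},
    {"claw": 255,"dp": [-0.0176,0.0319,0],"angular": [0,0,0]},
    {"claw": 255,"dp": [-0.0176,0.0319,0],"angular": [0,0,0]},
  ],
)

```text
clock: 3.43
tcp_pos: [0.4402, -0.0416, 0.2391]
orientation: [-0.0, 0.001, 1.0, -0.0]
wrist_force: [0.7, -1.2, -0.1]
finger_gap: -0.0004
```

>>> play_rows(
  steps=[
    {"claw": 255,"dp": [-0.0176,0.0319,0],"angular": [0,0,0]},
    {"claw": 255,"dp": [-0.0176,0.0319,0],"angular": [0,0,0]},
    {"claw": 255,"dp": [-0.0176,0.0319,0],"angular": [0,0,0]},
    {"claw": 255,"dp": [-0.0176,0.0319,0],"angular": [0,0,0]},
    {"claw": 255,"dp": [-0.0176,0.0319,0],"angular": [0,0,0]},
    {"claw": 255,"dp": [-0.0176,0.0319,0],"angular": [0,0,0]},
    {"claw": 255,"dp": [-0.0176,0.0319,0],"angular": [0,0,0]},
    {"claw": 255,"dp": [-0.0176,0.0319,0],"angular": [0,0,0]},
  ],
)

```text
clock: 4.1
tcp_pos: [0.5817, 0.2132, 0.2387]
orientation: [-0.0, 0.001, 1.0, -0.0]
wrist_force: [0.6, -1.0, 0.1]
finger_gap: -0.0005
```

```bash
cat >> h.py <<'E'
from scipy.spatial.transform import Rotation as Ro
def wrist():
    s=env.get_state(); im,d=env.read_camera('wrist'); c=env.calibration('wrist')
    q=s['orientation']; T=np.eye(4); T[:3,:3]=Ro.from_quat([q[1],q[2],q[3],q[0]]).as_matrix(); T[:3,3]=s['tcp_pos']
    c['world_from_camera']=T@np.array(c['hand_eye']); return im,d,c,s
E
python3 - <<'E'
from h import *
im,d,c,s=wrist(); print(s['tcp_pos'],s['joint_pos'],np.round(c['hand_eye'],3)); P=pts('w',d,c)
cv2.imwrite('pics/w1.png',im[:,:,::-1])
X,Y,Z=[P[...,i] for i in range(3)]
for lab,cx,cy in(('E',.53,.213),):
    m=(d>0)&(abs(X-cx)<.05)&(abs(Y-cy)<.03)
    for z in(.06,.07,.08,.088,.094): 
        q=P[m&(abs(Z-z)<.004)]; print(z,len(q), np.percentile(q[:,:2],[2,98],axis=0).round(4) if len(q) else '')
n='scene'; im,d=env.read_camera(n); c=env.calibration(n); P=pts(n,d,c); X,Y,Z=[P[...,i] for i in range(3)]
cv2.imwrite('pics/s2.png',im[150:270,150:350,::-1].repeat(4,0).repeat(4,1))
m=(d>0)&(X>.4)&(Y<-.05)&(Y>-.35)&(Z>.036)&(Z<.052)
r=cv2.minAreaRect((P[m][:,:2]*1000).astype(np.float32)); print(r)
E
```

```text
[0.58167585 0.21319254 0.23870233] [ 2.21901338e-01  4.02836193e-01  1.73875474e-01  1.34268058e+00
 -1.80545550e-04  2.24064865e-01] [[ 0.    -0.965 -0.26   0.065]
 [ 1.     0.     0.001  0.001]
 [-0.001 -0.26   0.965 -0.135]
 [ 0.     0.     0.     1.   ]]
0.06 112 [[0.5165 0.1917]
 [0.5223 0.233 ]]
0.07 93 [[0.5224 0.2044]
 [0.5267 0.2214]]
0.08 109 [[0.5274 0.2011]
 [0.5324 0.2247]]
0.088 152 [[0.5304 0.2006]
 [0.5353 0.2252]]
0.094 365 [[0.5334 0.2016]
 [0.5432 0.2243]]
((1421.56591796875, -201.3630828857422), (297.3645935058594, 1842.7894287109375), 89.95928955078125)
```

View pics/w1.png

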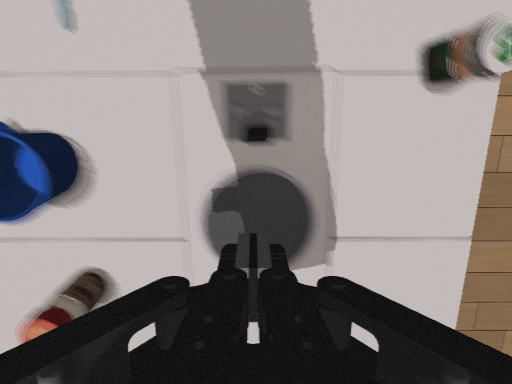

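View pics/s2.png

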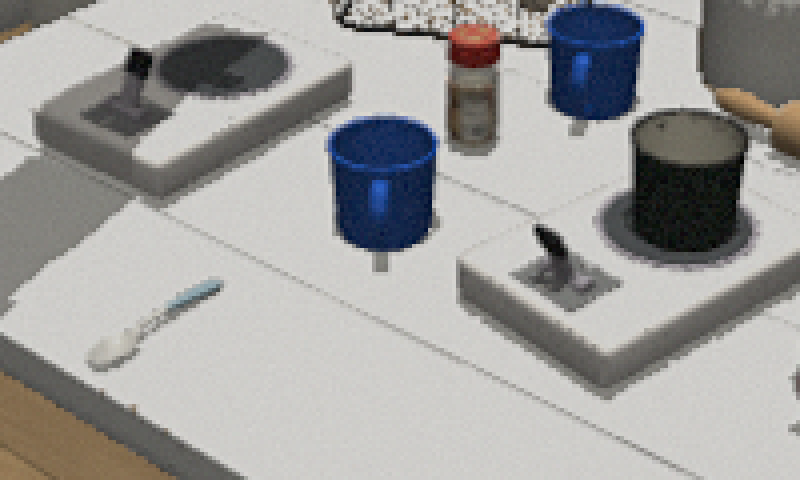

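The wrist view shows the empty warmer's lever at (258,133), its tip far edge at x≈0.543 and centred at y=0.213, so the finger is lined up. The scene crop confirms the dark mug on the right warmer, with its lever leaning away from the plate. Next I lower the finger between lever and plate and push towards -x.

>>> play_rows(
  steps=[
    {"claw": 255,"dp": [0,0,0.019],"angular": [0,0,0]},
    {"claw": 255,"dp": [0,0,0.019],"angular": [0,0,0]},
    {"claw": 255,"dp": [0,0,0.019],"angular": [0,0,0]},
    {"claw": 255,"dp": [0,0,0.019],"angular": [0,0,0]},
    {"claw": 255,"dp": [0,0,0.019],"angular": [0,0,0]},
    {"claw": 255,"dp": [0,0,0.019],"angular": [0,0,0]},
    {"claw": 255,"dp": [0,0,0.019],"angular": [0,0,0]},
    {"claw": 255,"dp": [0,0,0.019],"angular": [0,0,0]},
  ],
)

```text
clock: 4.87
tcp_pos: [0.5807, 0.2106, 0.0861]
orientation: [-0.0, 0.001, 1.0, -0.0]
wrist_force: [-0.2, -0.4, 0.3]
finger_gap: -0.0001
```

>>> play_rows(
  steps=[
    {"claw": 255,"dp": [0.004,0,0],"angular": [0,0,0]},
    {"claw": 255,"dp": [0.004,0,0],"angular": [0,0,0]},
    {"claw": 255,"dp": [0.004,0,0],"angular": [0,0,0]},
    {"claw": 255,"dp": [0.004,0,0],"angular": [0,0,0]},
    {"claw": 255,"dp": [0.004,0,0],"angular": [0,0,0]},
    {"claw": 255,"dp": [0.004,0,0],"angular": [0,0,0]},
    {"claw": 255,"dp": [0.004,0,0],"angular": [0,0,0]},
    {"claw": 255,"dp": [0.004,0,0],"angular": [0,0,0]},
  ],
)

```text
clock: 5.53
tcp_pos: [0.5526, 0.2117, 0.0895]
orientation: [0.004, 0.001, 1.0, 0.0]
wrist_force: [6.1, -1.3, 5.4]
finger_gap: 0.0002
```

>>> play_rows(
  steps=[
    {"claw": 255,"dp": [0.002,0,0],"angular": [0,0,0]},
    {"claw": 255,"dp": [0.002,0,0],"angular": [0,0,0]},
    {"claw": 255,"dp": [0.002,0,0],"angular": [0,0,0]},
    {"claw": 255,"dp": [0.002,0,0],"angular": [0,0,0]},
    {"claw": 255,"dp": [0.002,0,0],"angular": [0,0,0]},
    {"claw": 255,"dp": [0.002,0,0],"angular": [0,0,0]},
    {"claw": 255,"dp": [0.002,0,0],"angular": [0,0,0]},
    {"claw": 255,"dp": [0.002,0,0],"angular": [0,0,0]},
  ],
)

```text
clock: 6.2
tcp_pos: [0.5319, 0.2114, 0.0865]
orientation: [-0.001, 0.001, 1.0, -0.0]
wrist_force: [1.2, 0.1, -0.9]
finger_gap: -0.0001
```

>>> play_rows(
  steps=[
    {"claw": 255,"dp": [0.0022,0,0],"angular": [0,0,0]},
    {"claw": 255,"dp": [0.0022,0,0],"angular": [0,0,0]},
    {"claw": 255,"dp": [0.0022,0,0],"angular": [0,0,0]},
    {"claw": 255,"dp": [0.0022,0,0],"angular": [0,0,0]},
    {"claw": 255,"dp": [0.0022,0,0],"angular": [0,0,0]},
    {"claw": 255,"dp": [0.0022,0,0],"angular": [0,0,0]},
    {"claw": 255,"dp": [0,0,0],"angular": [0,0,0]},
    {"claw": 255,"dp": [0,0,0],"angular": [0,0,0]},
  ],
)

```text
clock: 6.87
tcp_pos: [0.5201, 0.2116, 0.0873]
orientation: [0.0, 0.001, 1.0, -0.0]
wrist_force: [-0.6, -0.5, -0.2]
finger_gap: -0.0
```

```bash
cat > lev.py <<'E'
from h import *
import sys
n=sys.argv[1]; cx,cy=map(float,sys.argv[2:4])
if n=='wrist': im,d,c,s=wrist()
else: im,d=env.read_camera(n); c=env.calibration(n); s=env.get_state()
P=pts(n,d,c); X,Y,Z=[P[...,i] for i in range(3)]
print(s['tcp_pos'].round(4),s['wrist_force'].round(1))
cv2.imwrite(f'pics/{sys.argv[4]}.png',im[:,:,::-1])
m=(d>0)&(abs(X-cx)<.06)&(abs(Y-cy)<.03)
for z in(.06,.07,.08,.088,.094,.1):
    q=P[m&(abs(Z-z)<.004)]; print(z,len(q), np.percentile(q[:,:2],[3,97],axis=0).round(4).tolist() if len(q) else '')
E
python3 lev.py wrist .513 .213 w2
```

```text
[0.5201 0.2116 0.0873] [-0.6 -0.5 -0.2]
0.06 132 [[0.5145, 0.1918], [0.5199, 0.234]]
0.07 57 [[0.5105, 0.2053], [0.5135, 0.2202]]
0.08 68 [[0.5054, 0.2029], [0.5103, 0.2227]]
0.088 477 [[0.4922, 0.2003], [0.514, 0.2239]]
0.094 1783 [[0.4919, 0.2005], [0.514, 0.2241]]
0.1 1202 [[0.4932, 0.2004], [0.514, 0.2239]]
```

The lever has moved over. I back the finger off, raise it and check.

>>> play_rows(
  steps=[
    {"claw": 255,"dp": [-0.01,0,0],"angular": [0,0,0]},
    {"claw": 255,"dp": [-0.01,0,0],"angular": [0,0,0]},
    {"claw": 255,"dp": [0,0,-0.025],"angular": [0,0,0]},
    {"claw": 255,"dp": [0,0,-0.025],"angular": [0,0,0]},
    {"claw": 255,"dp": [0,0,-0.025],"angular": [0,0,0]},
    {"claw": 255,"dp": [0,0,-0.025],"angular": [0,0,0]},
    {"claw": 255,"dp": [0,0,-0.025],"angular": [0,0,0]},
    {"claw": 255,"dp": [0,0,0],"angular": [0,0,0]},
  ],
)

```text
clock: 7.58
tcp_pos: [0.5438, 0.2121, 0.218]
orientation: [0.005, 0.001, 1.0, 0.001]
wrist_force: [0.3, -0.4, 0.5]
finger_gap: -0.0002
```

```bash
python3 lev.py wrist .513 .213 w3
```

```text
[0.5438 0.2121 0.218 ] [ 0.3 -0.4  0.5]
0.06 97 [[0.5147, 0.1928], [0.5201, 0.2333]]
0.07 72 [[0.5092, 0.2043], [0.5135, 0.221]]
0.08 74 [[0.5042, 0.2012], [0.508, 0.2232]]
0.088 121 [[0.4997, 0.2007], [0.5051, 0.2246]]
0.094 406 [[0.4923, 0.2011], [0.5018, 0.2242]]
0.1 200 [[0.4929, 0.202], [0.4989, 0.2226]]
```

View pics/w3.png

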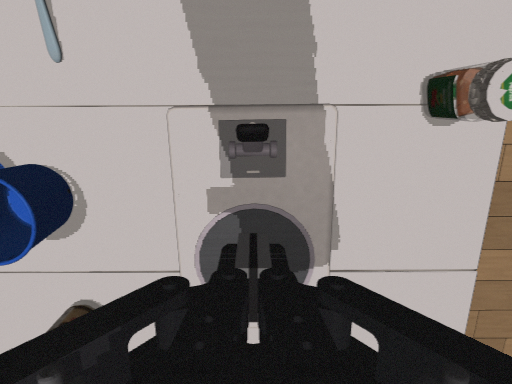

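The empty warmer's lever at (252,131) now leans away from the plate. Its slope is about -0.5, a mirror of the start, so it has snapped to off. Next, the mug warmer.

>>> play_rows(
  steps=[
    {"claw": 255,"dp": [0.0035,-0.0263,0],"angular": [0,0,0]},
    {"claw": 255,"dp": [0.0035,-0.0263,0],"angular": [0,0,0]},
    {"claw": 255,"dp": [0.0035,-0.0263,0],"angular": [0,0,0]},
    {"claw": 255,"dp": [0.0035,-0.0263,0],"angular": [0,0,0]},
    {"claw": 255,"dp": [0.0035,-0.0263,0],"angular": [0,0,0]},
    {"claw": 255,"dp": [0.0035,-0.0263,0],"angular": [0,0,0]},
    {"claw": 255,"dp": [0.0035,-0.0263,0],"angular": [0,0,0]},
    {"claw": 255,"dp": [0.0035,-0.0263,0],"angular": [0,0,0]},
  ],
)

```text
clock: 8.3
tcp_pos: [0.5113, -0.0002, 0.2111]
orientation: [-0.001, 0.001, 1.0, 0.0]
wrist_force: [-0.1, 0.9, 0.4]
finger_gap: 0.0002
```

>>> play_rows(
  steps=[
    {"claw": 255,"dp": [0.0035,-0.0263,0],"angular": [0,0,0]},
    {"claw": 255,"dp": [0.0035,-0.0263,0],"angular": [0,0,0]},
    {"claw": 255,"dp": [0.0035,-0.0263,0],"angular": [0,0,0]},
    {"claw": 255,"dp": [0.0035,-0.0263,0],"angular": [0,0,0]},
    {"claw": 255,"dp": [0.0035,-0.0263,0],"angular": [0,0,4.8]},
    {"claw": 255,"dp": [0.0035,-0.0263,0],"angular": [0,0,4.8]},
    {"claw": 255,"dp": [0.0035,-0.0263,0],"angular": [0,0,0]},
    {"claw": 255,"dp": [0.0035,-0.0263,0],"angular": [0,0,0]},
  ],
)

```text
clock: 8.97
tcp_pos: [0.4718, -0.2082, 0.211]
orientation: [-0.001, 0.085, 0.996, 0.0]
wrist_force: [-0.7, -0.1, 0.6]
finger_gap: -0.0003
```

```bash
python3 - <<'E'
from h import *
s=env.get_state(); print(s['tcp_pos'].round(4), s['orientation'].round(4), s['wrist_force'].round(1))
for n in('top','scene'):
    im,d=env.read_camera(n); c=env.calibration(n); P=pts(n,d,c); X,Y,Z=[P[...,i] for i in range(3)]
    if n=='scene': cv2.imwrite('pics/s3.png',im[150:270,150:350,::-1].repeat(4,0).repeat(4,1))
    b=(d>0)&(X>.45)&(X<.8)&(Y<-.08)&(Y>-.36)
    m=b&(Z>.036)&(Z<.052); r=cv2.minAreaRect((P[m][:,:2]*1000).astype(np.float32)); print(n,m.sum(),np.round(r[0]),np.round(r[1]),r[2])
    for z in(.07,.08,.088,.094):
        q=P[b&(abs(X-.545)<.045)&(abs(Y+.218)<.03)&(abs(Z-z)<.004)]; print(z,len(q),np.percentile(q[:,:2],[3,97],axis=0).round(4).tolist() if len(q) else '')
    q=P[b&(X>.6)&(Z>.06)&(Z<.14)]; print('mug',len(q),q[:,:3].min(0).round(3),q[:,:3].max(0).round(3)) if len(q) else 0
E
```

```text
[ 0.4718 -0.2082  0.211 ] [-6.000e-04  8.510e-02  9.964e-01  3.000e-04] [-0.7 -0.1  0.6]
top 275 [ 587. -294.] [ 89. 228.] 54.084228515625
0.07 0 
0.08 0 
0.088 0 
0.094 0 
scene 1887 [ 632. -234.] [164. 243.] 80.26435852050781
0.07 7 [[0.538, -0.2272], [0.5461, -0.2113]]
0.08 12 [[0.5341, -0.2293], [0.5401, -0.2087]]
0.088 14 [[0.5297, -0.2288], [0.5373, -0.208]]
0.094 21 [[0.5271, -0.2281], [0.5349, -0.2071]]
mug 837 [ 0.62  -0.291  0.06 ] [ 0.712 -0.202  0.13 ]
```

View pics/s3.png

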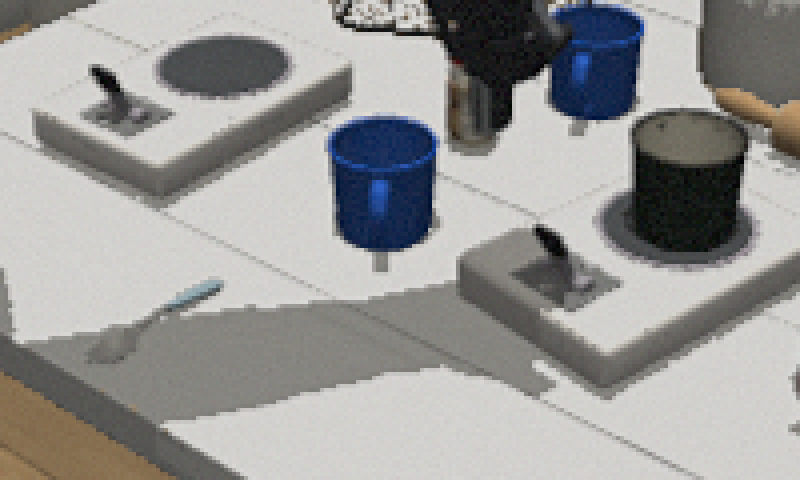

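The mug warmer's yaw is confirmed at -9.7°, and its lever still leans away from the plate at crop (548,240). The mug's wall begins at x≈0.62, well clear of the push. I lower the finger behind the lever and push towards the plate.

>>> play_rows(
  steps=[
    {"claw": 255,"dp": [0,0,0.0156],"angular": [0,0,0]},
    {"claw": 255,"dp": [0,0,0.0156],"angular": [0,0,0]},
    {"claw": 255,"dp": [0,0,0.0156],"angular": [0,0,0]},
    {"claw": 255,"dp": [0,0,0.0156],"angular": [0,0,0]},
    {"claw": 255,"dp": [0,0,0.0156],"angular": [0,0,0]},
    {"claw": 255,"dp": [0,0,0.0156],"angular": [0,0,0]},
    {"claw": 255,"dp": [0,0,0.0156],"angular": [0,0,0]},
    {"claw": 255,"dp": [0,0,0.0156],"angular": [0,0,0]},
  ],
)

```text
clock: 9.73
tcp_pos: [0.4722, -0.2061, 0.0859]
orientation: [-0.001, 0.085, 0.996, 0.0]
wrist_force: [0.0, -1.3, 0.2]
finger_gap: 0.0002
```

>>> play_rows(
  steps=[
    {"claw": 255,"dp": [-0.005,0,0],"angular": [0,0,0]},
    {"claw": 255,"dp": [-0.005,0,0],"angular": [0,0,0]},
    {"claw": 255,"dp": [-0.005,0,0],"angular": [0,0,0]},
    {"claw": 255,"dp": [-0.005,0,0],"angular": [0,0,0]},
    {"claw": 255,"dp": [-0.005,0,0],"angular": [0,0,0]},
    {"claw": 255,"dp": [-0.005,0,0],"angular": [0,0,0]},
    {"claw": 255,"dp": [-0.005,0,0],"angular": [0,0,0]},
    {"claw": 255,"dp": [-0.003,0,0],"angular": [0,0,0]},
  ],
)

```text
clock: 10.4
tcp_pos: [0.5108, -0.2136, 0.0879]
orientation: [0.0, 0.085, 0.996, -0.0]
wrist_force: [0.3, -0.2, -0.3]
finger_gap: -0.0
```

>>> play_rows(
  steps=[
    {"claw": 255,"dp": [-0.002,0,0],"angular": [0,0,0]},
    {"claw": 255,"dp": [-0.002,0,0],"angular": [0,0,0]},
    {"claw": 255,"dp": [-0.002,0,0],"angular": [0,0,0]},
    {"claw": 255,"dp": [-0.002,0,0],"angular": [0,0,0]},
    {"claw": 255,"dp": [-0.002,0,0],"angular": [0,0,0]},
    {"claw": 255,"dp": [-0.002,0,0],"angular": [0,0,0]},
    {"claw": 255,"dp": [-0.002,0,0],"angular": [0,0,0]},
    {"claw": 255,"dp": [-0.002,0,0],"angular": [0,0,0]},
  ],
)

```text
clock: 11.07
tcp_pos: [0.524, -0.2156, 0.0875]
orientation: [-0.002, 0.085, 0.996, 0.0]
wrist_force: [-4.4, -0.1, 4.3]
finger_gap: 0.0
```

>>> play_rows(
  steps=[
    {"claw": 255,"dp": [-0.0022,0,0],"angular": [0,0,0]},
    {"claw": 255,"dp": [-0.0022,0,0],"angular": [0,0,0]},
    {"claw": 255,"dp": [-0.0022,0,0],"angular": [0,0,0]},
    {"claw": 255,"dp": [-0.0022,0,0],"angular": [0,0,0]},
    {"claw": 255,"dp": [-0.0022,0,0],"angular": [0,0,0]},
    {"claw": 255,"dp": [-0.0022,0,0],"angular": [0,0,0]},
    {"claw": 255,"dp": [-0.0022,0,0],"angular": [0,0,0]},
    {"claw": 255,"dp": [-0.0022,0,0],"angular": [0,0,0]},
  ],
)

```text
clock: 11.73
tcp_pos: [0.5435, -0.2191, 0.0874]
orientation: [0.0, 0.085, 0.996, -0.0]
wrist_force: [-0.2, 0.3, -0.1]
finger_gap: -0.0001
```

>>> play_rows(
  steps=[
    {"claw": 255,"dp": [-0.0022,0,0],"angular": [0,0,0]},
    {"claw": 255,"dp": [-0.0022,0,0],"angular": [0,0,0]},
    {"claw": 255,"dp": [0,0,0],"angular": [0,0,0]},
    {"claw": 255,"dp": [0,0,0],"angular": [0,0,0]},
    {"claw": 255,"dp": [0.01,0,0],"angular": [0,0,0]},
    {"claw": 255,"dp": [0.015,0,0],"angular": [0,0,0]},
    {"claw": 255,"dp": [0.015,0,0],"angular": [0,0,0]},
    {"claw": 255,"dp": [0,0,0],"angular": [0,0,0]},
  ],
)

```text
clock: 12.4
tcp_pos: [0.505, -0.2118, 0.0871]
orientation: [-0.002, 0.085, 0.996, 0.001]
wrist_force: [-1.1, 0.8, -0.9]
finger_gap: 0.0
```

>>> play_rows(
  steps=[
    {"claw": 255,"dp": [0,0,-0.02],"angular": [0,0,0]},
    {"claw": 255,"dp": [0,0,-0.02],"angular": [0,0,0]},
    {"claw": 255,"dp": [0,0,-0.02],"angular": [0,0,0]},
    {"claw": 255,"dp": [0,0,-0.02],"angular": [0,0,0]},
    {"claw": 255,"dp": [0,0,-0.02],"angular": [0,0,0]},
    {"claw": 255,"dp": [0,0,-0.02],"angular": [0,0,0]},
    {"claw": 255,"dp": [0,0,-0.02],"angular": [0,0,0]},
    {"claw": 255,"dp": [0,0,0],"angular": [0,0,0]},
  ],
)

```text
clock: 13.07
tcp_pos: [0.5101, -0.2141, 0.232]
orientation: [0.003, 0.085, 0.996, -0.002]
wrist_force: [0.7, 0.1, -0.3]
finger_gap: 0.0001
```

```bash
python3 lev.py scene .553 -.219 s4; python3 lev.py scene .513 .213 s5; python3 - <<'E'
import cv2
im=cv2.imread('pics/s4.png'); cv2.imwrite('pics/s4c.png',im[150:270,150:350].repeat(4,0).repeat(4,1))
E
```

```text
[ 0.5095 -0.2138  0.2299] [-0.1 -0.3 -1.2]
0.06 25 [[0.549, -0.2416], [0.5641, -0.2012]]
0.07 20 [[0.5563, -0.2305], [0.5692, -0.2127]]
0.08 22 [[0.561, -0.2331], [0.5693, -0.2123]]
0.088 27 [[0.5656, -0.2355], [0.5742, -0.2116]]
0.094 27 [[0.5686, -0.235], [0.5796, -0.2134]]
0.1 12 [[0.5697, -0.2346], [0.5788, -0.2151]]
[ 0.5087 -0.2133  0.2282] [-0.3  0.2  0.6]
0.06 9 [[0.5051, 0.1888], [0.5168, 0.2213]]
0.07 9 [[0.5006, 0.2012], [0.5101, 0.2187]]
0.08 7 [[0.4945, 0.1994], [0.5028, 0.2144]]
0.088 11 [[0.4909, 0.1972], [0.5021, 0.2189]]
0.094 17 [[0.4897, 0.199], [0.4989, 0.224]]
0.1 4 [[0.4892, 0.2022], [0.4963, 0.215]]
```

View pics/s4c.png

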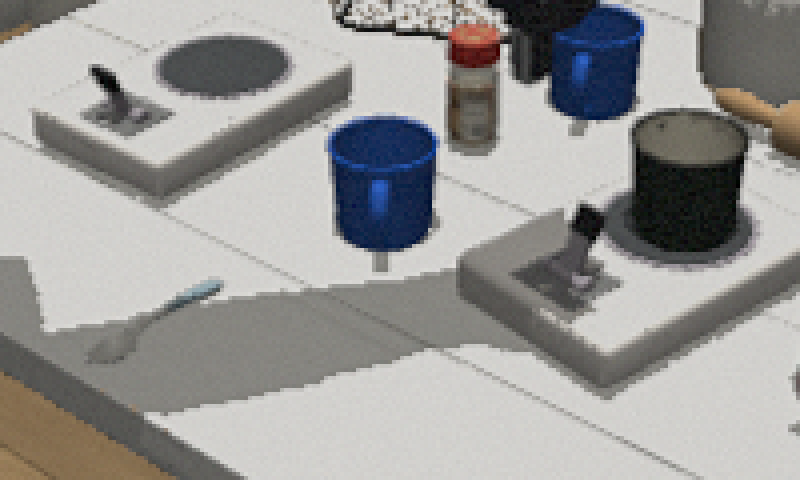

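The empty warmer's lever at crop (105,80) leans away from its plate, and the mug warmer's lever at (585,220) leans towards its plate, tip ≈ (0.575, -0.224). The mug, jar and spoon have not moved. The arm is clear, so I hand in.

```bash
python3 -c "
from workcell import env
print(env.hand_in(), env.get_state()['clock'])"
```

```text
the job is handed in; nothing more can be done
the job is handed in; nothing more can be done
```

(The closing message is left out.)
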